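Set the router lift's depth dial and clamp it

TASK

Set the router lift: with the fingertips push the round dial by its wooden peg, without gripping the peg, until the index mark on the dial lines up with the one long, broad line of the scale around it. Then push the clamp lever by its wooden knob, again without gripping it, round to its stop (fully home), leaving the dial on its line. Do not shift the bottle, the jar or the wood offcut, and finish with the hand clear.

Things in the scene. Friction and masses are not known exactly. Their poses are not given: they have to be found in the camera images.
- dial_centre (a point): Centre of the dial's top face, on its vertical axis, 28 mm above the bench. The dial is a bare steel disc, 168 mm across and 12 mm thick, lying flat over a pale metal scale disc (230 mm across, top 16 mm above the bench), both on a metal plate 12 mm thick. The point's axes turn with the dial: x points from the centre to the peg and index mark, z is up.
- index_mark (a point): Index mark of the dial: a short dark bar (5 mm wide, 12 mm long, radial) on the dial's top at its rim, straight outward of the peg; this point is 82 mm from the dial's axis, 28.5 mm above the bench. Axes as the dial's: x points radially outward.
- peg_top (a point): Top centre of the dial's upright finger peg: a pale wooden cylinder 22 mm in diameter, 30 mm tall, standing on the dial with its axis 55 mm from the dial's axis, on the line from centre to index mark; its top is 58 mm above the bench, the dial's surface round it 28 mm.
- dial (a joint): Dial angle in rad relative to the plate, growing anticlockwise seen from above, limits -1.75 to 1.75 (no spring: it stays where it is left; about 0.09 N m of friction, some 2 N at the peg). It starts at 1.0 to 1.5 and must always be turned clockwise, by 0.4 to 2.2 rad.
- target_line (a point): Inner end of the target line on the scale disc, 88 mm from the dial's axis, 16.5 mm above the bench. The target is the one long broad dark line (5 mm wide, 26 mm long, radial); the other lines, every 15 degrees, are 2 mm wide and 7 mm long. x points radially outward along the line. The scale is fixed, but stands differently each time. The dial is set when the x axes of index_mark and target_line point the same way.
- lever_pivot (a point): Top of the clamp lever's vertical pivot, 30 mm above the bench, near the plate's right-hand side seen from the robot. The lever is a dark steel bar 12 mm wide, its top 30 mm above the bench. Axes turn with the lever: -y points from the pivot to the knob.
- lever_top (a point): Top centre of the lever's upright knob: a pale wooden cylinder 20 mm in diameter, 28 mm tall above the bar, 65 mm from the pivot; its top is 58 mm above the bench.
- lever (a joint): Lever angle in rad: 0 open (knob pointing away from the dial, to the right), growing clockwise seen from above, 1.571 against its stop (a small dark block between pivot and dial, 30 mm above the bench) = fully home (knob on the robot's side of the pivot). Starts at 0 to 0.35. No spring: stays where it is left; about 0.09 N m of friction, 1.5 N at the knob.
- plate: The fixed metal plate of the router lift, 250 x 370 x 12 mm; origin on the bench directly below the dial's axis. In its frame (x away from the robot at yaw 0, y left, z up) it spans x -125 to 125, y -245 to 125 mm; lever pivot at (35, -150), a fixed router bit at (-80, -200), 26 mm high.
- glue_bottle: Loose white bottle, 52 mm across, 150 mm tall, left of the plate: leave alone. Origin: centre of its underside.
- screw_jar: Loose glass jar with a black lid, 64 mm across, 75 mm tall, beyond the plate: leave alone. Origin: centre of its underside.
- offcut: Loose pale wood offcut, 50 x 110 x 30 mm, right of the plate: leave alone. Origin: centre of its underside.

How it is judged:
By the outcome, as a careful person would: the job done as asked, in the order asked, and still so for the second after the job is handed in, with the robot touching nothing.
It also fails if it takes over 64 s, if anything falls off the work surface, if the arm or the gripper's body presses on something with over 40 N, if the wrist force passes 120 N, or if a joint passes its speed limit or range.

ROBOT

A 6-joint arm with a two-finger parallel gripper is mounted at the origin on the work surface. World frame = base frame: x ahead of the robot, y to its left, z up, the work surface at z = 0. Lengths are in m, angles in rad, forces in N, time in s.
With the tool pointing down it reaches from about 0.35 to 0.975 m from the base axis. Payload 4.9 kg.
Tool frame: the origin (TCP) lies between the finger pads; the fingertips stand 19 mm ahead of it and the grasp point (between the pads) is the TCP; z points along the fingers, y is the direction in which the jaws open and shut (so a half turn about z gives the same grasp; the last joint's range is limited). The gripper opens to 85 mm and grips with 20 to 120 N. Pads are 22 mm wide; open, the fingers measure 114 mm over their backs; the gripper's body (76 mm by 85 mm) begins 54 mm behind the grasp point. The pads swing forward as they close: fully open they stand 13 mm farther back than shut.
Start: joints at [1.053, 0.053, 1.613, -0, 1.476, -0.119], TCP at [0.243, 0.576, 0.25] pointing down, gripper open.
Joint ranges: [-3.01, 3.01], [-1.01, 2.22], [0.06, 2.58], [-1.02, 4.17], [0.09, 2.62], [-3.14, 3.14]. Speed limits (rad/s): [2.57, 2.57, 3.14, 3.14, 3.14, 3.14].

INTERFACE

Orientations are given as a unit quaternion [w, x, y, z].
In Python, from plant import state, grab_frame, calibration, job_done gives the robot as it stands. The module is installed in compiled form; this text tells all that it offers.
- The arm moves only by the tool servo_tool, never from a script. Its argument "deltas" is a list that holds one entry, the list of rows, each a list of 5 numbers: the finger opening in mm, from 0 to 85.4, then the shift along the world's x, y, z in mm, then the turn about the world's z in units of 6 degrees (1.0 is 6 degrees). A call has 1 to 5 rows; each row is the pose to reach, as a shift and turn from the pose commanded when the call began; what a row does not reach only later rows make up. A row lasts 1/8 s, in which the tool goes at most 62.5 mm and 10.7 degrees, less where a joint would pass 70% of its speed; a pose out of reach is approached as far as the arm can. A call with a gripper value outside its range is refused whole. The fingers move at their own pace and stop on an object; the grip force is fixed at half the most. Time passes only in rows, so rows that repeat a pose let the fingers close. It gives the time, the measured TCP pose, the force and the opening at its end, in the units of the state.
- state(): the state, without advancing time (a new reading comes with each control period).
- grab_frame(name): name is "scene" or "side" or "wrist"; returns the picture (420x560x3 uint8, red, green, blue); there is no depth.
- calibration(name): a dict with "intrinsics" (3x3 intrinsics, pixels), "k1" (the pictures are not rectified: a ray, as slopes to the right and down, at radius r is drawn at 1 + k1 r^2 times it, then the intrinsics apply), "world_from_camera" (4x4, takes a point from camera to world coordinates). Camera axes: x right, y down, z forward; pixel columns grow to the right and rows downward; lengths in m; the calibration is good to about 2 mm. A picture is of the moment at which its call begins: read the wrist's pose just before it. calibration takes no time and is no camera call; for the wrist camera it gives the pose at the moment of the call.
- job_done(): hands the job in, once; it reports no verdict.
The state is a dict: "time": time; "joint_pos": joint angles; "joint_vel": joint speeds; "joint_efforts": joint torques, N m; "tool_pos": TCP position; "tool_rot": TCP orientation; "contact_force": force on the tool from outside, world axes, zero at the start; "ft_torque": the same for the moment, N m; "gripper_width": opening from 0.0 (shut) to 1.0 (fully open).
Only numpy, scipy, OpenCV 4.12 (cv2) and the standard library are available. Lean on these libraries where they do the work, as an engineer would, in place of code of your own. Each camera call takes 0.05 s, during which the arm holds its last target.

## Working session

There is one attempt and no reset: what is moved stays moved. The work goes in short steps, Python scripts to look and compute and a tool call to move; the robot and the scene stay as the last step left them, time stands still between calls to the robot, and variables do not carry over. Pictures are saved under pics/ and viewed, and the job is handed in when it is done.

Besides the shell and the picture viewer there is one more tool, called by a JSON object that holds its "op" and its "data", one argument or row to a line. servo_tool: Moves the arm, as the interface text tells. Its arguments: {"type":"object","properties":{"deltas":{"type":"array","items":{"type":"array","items":{"type":"array","items":{"type":"number"}}}}},"required":["deltas"]}

```bash
mkdir -p pics
python3 - <<'E'
from plant import *
import cv2
s=state();print(s)
for n in("scene","side","wrist"):
    c=calibration(n);print(n,c)
    cv2.imwrite(f"pics/{n}0.png",grab_frame(n)[:,:,::-1])
E
```

```text
{'time': 0.0, 'joint_pos': array([ 1.05301429e+00,  5.33775877e-02,  1.61427347e+00,  2.05165635e-06,
        1.47598917e+00, -1.19007631e-01]), 'joint_vel': array([ 0.00029273,  0.0006675 , -0.0014756 , -0.00121285, -0.0012518 ,
        0.0011298 ]), 'joint_efforts': array([-1.44305737e-03, -3.93690956e+01, -3.70170164e+01, -3.01093869e-04,
        7.20061798e-03, -2.10214992e-06]), 'tool_pos': array([0.2423988 , 0.57545834, 0.24906238]), 'tool_rot': array([-3.21459939e-04,  1.98068705e-01,  9.80187605e-01, -9.72014927e-04]), 'contact_force': array([ 0.53270611, -0.49838078,  0.69506088]), 'ft_torque': array([ 0.02889971, -0.01753782, -0.01113476]), 'gripper_width': 0.9993969133776148}
scene {'intrinsics': array([[429.11942065,   0.        , 281.3162428 ],
       [  0.        , 429.11942065, 209.75197091],
       [  0.        ,   0.        ,   1.        ]]), 'k1': -0.12249995085634523, 'world_from_camera': array([[ 0.47587358,  0.57000544, -0.66980455,  1.22768863],
       [ 0.87945863, -0.29986887,  0.36963655, -0.30813965],
       [ 0.00984131, -0.76496566, -0.64399587,  0.6262557
[... 403 characters left out ...]
4027645],
       [ 0.01799649, -0.71960737, -0.69414794,  0.67765181],
       [ 0.        ,  0.        ,  0.        ,  1.        ]])}
wrist {'intrinsics': array([[378.78309674,   0.        , 270.81068097],
       [  0.        , 378.78309674, 216.14062324],
       [  0.        ,   0.        ,   1.        ]]), 'k1': -0.05635775800114975, 'world_from_camera': array([[ 3.87854950e-01,  8.89336566e-01,  2.42175578e-01,
         1.81550037e-01],
       [ 9.21720319e-01, -3.74103172e-01, -1.02364400e-01,
         6.01969383e-01],
       [-4.37752537e-04,  2.62920690e-01, -9.64817350e-01,
         3.72434990e-01],
       [ 0.00000000e+00,  0.00000000e+00,  0.00000000e+00,
         1.00000000e+00]])}
```

View pics/scene0.png

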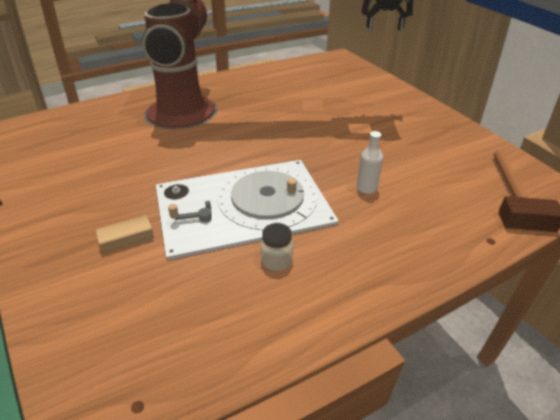

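View pics/side0.png

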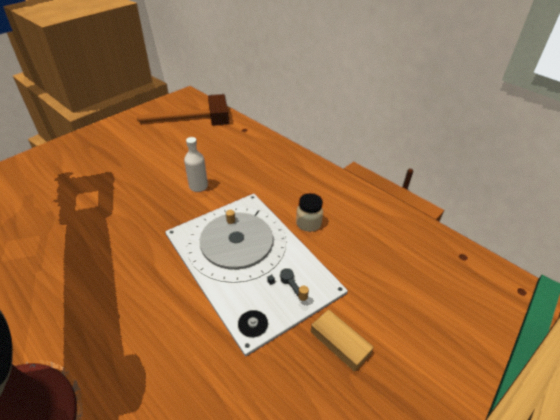

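View pics/wrist0.png

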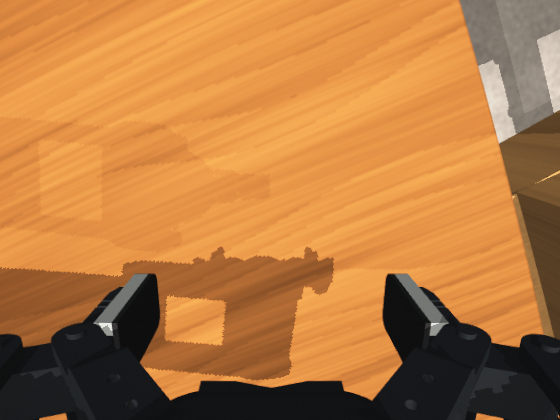

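The scene view shows the plate: corners near (157,198), (298,163), (334,213) and (170,250). The peg is near (292,186), the target line near (302,214), the lever knob near (173,211) and its pivot near (205,213). The side view shows the same parts, and the wrist view shows only bench. Next I zoom in and measure.

```bash
cat > h.py <<'E'
import numpy as np, cv2
from plant import *
def dist(c): return np.array([c["k1"],0,0,0,0.])
def p2w(c,uv,z):
    uv=np.array(uv,float).reshape(-1,1,2)
    n=cv2.undistortPointsIter(uv,c["intrinsics"],dist(c),None,None,(3,100,1e-12)).reshape(-1,2)
    T=c["world_from_camera"]; d=np.c_[n,np.ones(len(n))]@T[:3,:3].T
    o=T[:3,3]; return o+d*((z-o[2])/d[:,2])[:,None]
def w2p(c,P):
    T=np.linalg.inv(c["world_from_camera"]);r,_=cv2.Rodrigues(T[:3,:3])
    return cv2.projectPoints(np.array(P,float).reshape(-1,1,3),r,T[:3,3],c["intrinsics"],dist(c))[0].reshape(-1,2)
E
python3 - <<'E'
from h import *
a=cv2.imread("pics/scene0.png");b=cv2.imread("pics/side0.png")
cv2.imwrite("pics/scz.png",cv2.resize(a[155:255,150:340],None,fx=4.2,fy=4.2,interpolation=cv2.INTER_CUBIC))
cv2.imwrite("pics/siz.png",cv2.resize(b[190:350,160:350],None,fx=3.7,fy=3.7,interpolation=cv2.INTER_CUBIC))
c=calibration("side");print(p2w(c,[[253,197],[167,234],[247,345],[346,291]],.012))
print("dial",p2w(c,[[236,238]],.028),"peg",p2w(c,[[230,213]],.058),"knob",p2w(c,[[303,290]],.058),"piv",p2w(c,[[287,275]],.03))
c=calibration("scene");print(p2w(c,[[334,213],[298,163],[157,198],[170,250]],.012))
print("dial",p2w(c,[[267,191]],.028),"peg",p2w(c,[[292,181]],.058),"knob",p2w(c,[[173,206]],.058),"piv",p2w(c,[[205,213]],.03))
E
```

```text
[[ 0.66453146  0.12480406  0.012     ]
 [ 0.43029008  0.17075738  0.012     ]
 [ 0.37547893 -0.16951107  0.012     ]
 [ 0.60155889 -0.22619306  0.012     ]]
dial [[0.52894388 0.03507671 0.028     ]] peg [[0.5539136  0.08211371 0.058     ]] knob [[ 0.51432895 -0.18029301  0.058     ]] piv [[ 0.53448045 -0.11983142  0.03      ]]
[[ 0.65286584  0.14222615  0.012     ]
 [ 0.44527344  0.17065688  0.012     ]
 [ 0.41786176 -0.1899147   0.012     ]
 [ 0.59510868 -0.21338298  0.012     ]]
dial [[0.53177394 0.03794902 0.028     ]] peg [[0.55996932 0.08669071 0.058     ]] knob [[ 0.52073541 -0.17622416  0.058     ]] piv [[ 0.5409548  -0.11565739  0.03      ]]
```

View pics/scz.png

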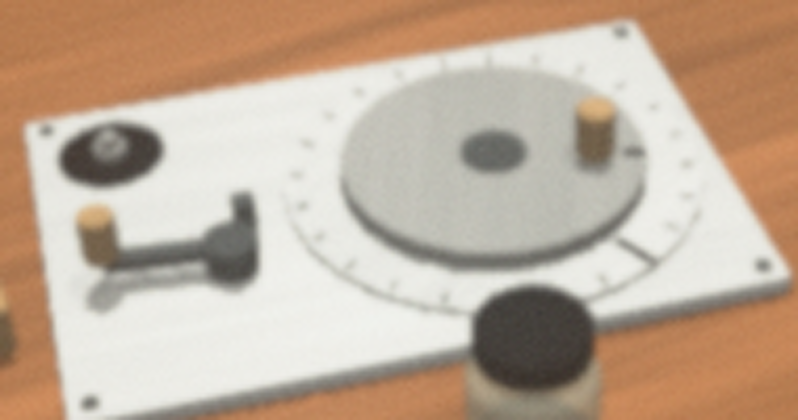

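View pics/siz.png

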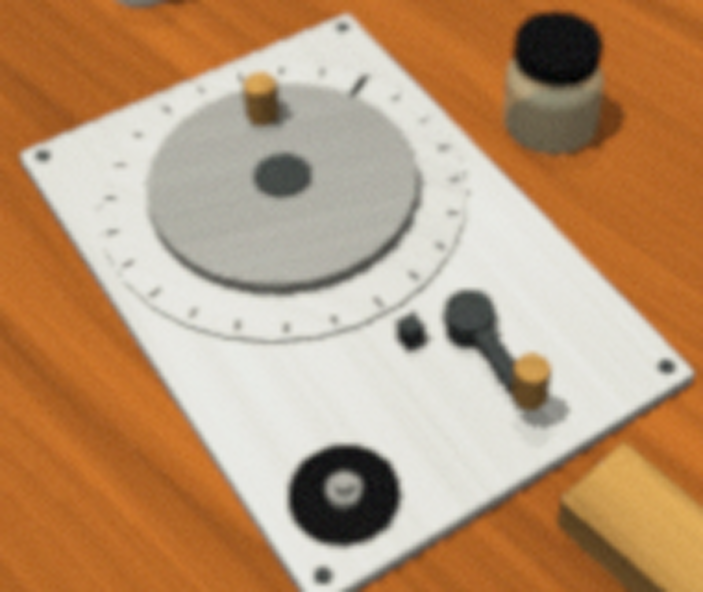

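Run:
```python
from h import *
def ang(v): return np.degrees(np.arctan2(v[1],v[0]))
D={}
for n,org,f,L in(("scene",(150,155),4.2,dict(line=[(618,237),(655,265)],mark=[(634,152)],pegt=[(598,108)],knob=[(97,217)],piv=[(231,236)],corn=[(621,32),(763,265),(90,403),(46,131)],jar=[(536,330)])),
              ("side",(160,190),3.7,dict(line=[(352,97),(368,76)],pegt=[(261,83)],knob=[(532,364)],piv=[(470,306)],corn=[(42,156),(343,28),(667,367),(322,575)],jar=[(557,46)]))):
    c=calibration(n)
    Z=dict(line=.0165,mark=.0285,pegt=.058,knob=.058,piv=.03,corn=.012,jar=.075)
    R={k:p2w(c,(np.array(v)+.5)/f+np.array(org)-.5,Z[k])[:,:2] for k,v in L.items()}
    for k,v in R.items(): print(n,k,v.round(4).tolist())
```

```text
scene line [[0.6132, 0.0698], [0.6414, 0.0755]]
scene mark [[0.5673, 0.1059]]
scene pegt [[0.5578, 0.0879]]
scene knob [[0.5214, -0.177]]
scene piv [[0.5337, -0.1138]]
scene corn [[0.4416, 0.1712], [0.6633, 0.1281], [0.5976, -0.212], [0.3758, -0.1692]]
scene jar [[0.7108, -0.0309]]
side line [[0.6167, 0.0667], [0.6382, 0.0739]]
side pegt [[0.5562, 0.0842]]
side knob [[0.5184, -0.1778]]
side piv [[0.539, -0.1146]]
side corn [[0.4411, 0.1701], [0.6628, 0.1254], [0.5969, -0.2138], [0.375, -0.1691]]
side jar [[0.7003, -0.0352]]
```

{"op": "servo_tool", "data": {
  "deltas": [
    [[0, 32, -53, 0, 0], [0, 64, -106, 0, 0], [0, 96, -159, 0, 0], [0, 128, -212, 0, 0], [0, 160, -265, 0, 0]]
  ]
}}

```text
time: 0.78
tool_pos: [0.4032, 0.3091, 0.2501]
tool_rot: [0.0, 0.198, 0.98, -0.0]
contact_force: [0.9, 0.2, 0.1]
gripper_width: 0.0
```

{"op": "servo_tool", "data": {
  "deltas": [
    [[0, 32, -53, 0, 0], [0, 64, -106, 0, 0], [0, 96, -159, 0, 0], [0, 128, -212, 0, 0], [0, 160, -265, 0, 0]]
  ]
}}

```text
time: 1.4
tool_pos: [0.5633, 0.044, 0.2501]
tool_rot: [-0.0, 0.198, 0.98, 0.0]
contact_force: [0.5, 0.2, 0.3]
gripper_width: 0.003
```

{"op": "servo_tool", "data": {
  "deltas": [
    [[0, 20, -30, 0, 0], [0, 20, -30, 0, 0], [0, 20, -30, 0, 0]]
  ]
}}

```text
time: 1.78
tool_pos: [0.5822, 0.0163, 0.2498]
tool_rot: [-0.001, 0.198, 0.98, 0.0]
contact_force: [-0.1, 0.0, -1.2]
gripper_width: 0.002
```

Run:
```python
from h import *
c=calibration("wrist");np.save("c1.npy",c["world_from_camera"]);f=grab_frame("wrist")[:,:,::-1]
cv2.imwrite("pics/w1.png",f);print(c["world_from_camera"].round(4).tolist())
cs=calibration("side");print("bottle",p2w(cs,[[198,183]],.0),p2w(cs,[[192,142]],.15))
```

```text
[[0.3878, 0.8894, 0.2421, 0.5214], [0.9217, -0.3746, -0.1003, 0.0425], [0.0015, 0.262, -0.9651, 0.3732], [0.0, 0.0, 0.0, 1.0]]
bottle [[0.60505365 0.28424454 0.        ]] [[0.59295875 0.26154704 0.15      ]]
```

View pics/w1.png

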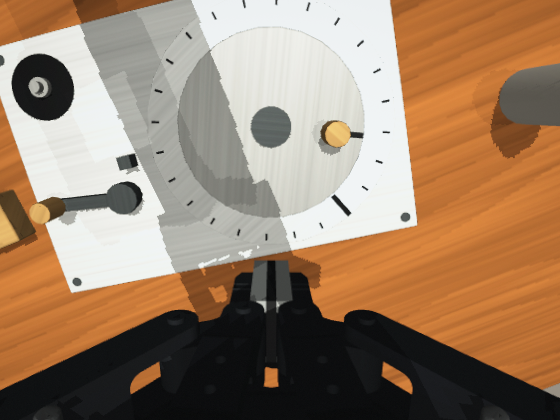

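The wrist view is clear: hub (271,127), peg top about (338,132), mark about (357,135), target line (334,197)–(349,214), pivot (122,198), knob (40,211).

```bash
cat > meas.py <<'E'
from h import *
def ang(v): return np.degrees(np.arctan2(v[...,1],v[...,0]))
def rectify(f,c,z,ctr,half=.14,px=.0005):
    # top-down metric view at height z: u -> -y , v -> -x
    n=int(2*half/px)+1
    g=np.linspace(half,-half,n)
    X,Y=np.meshgrid(ctr[0]+g,ctr[1]+g,indexing='ij')
    uv=w2p(c,np.stack([X,Y,np.full_like(X,z)],-1).reshape(-1,3)).astype(np.float32).reshape(n,n,2)
    return cv2.remap(f,uv[...,0],uv[...,1],cv2.INTER_CUBIC)
def polar(f,c,z,ctr,rs,angs):
    A,R=np.meshgrid(np.radians(angs),rs,indexing='ij')
    P=np.stack([ctr[0]+R*np.cos(A),ctr[1]+R*np.sin(A),np.full_like(R,z)],-1)
    uv=w2p(c,P.reshape(-1,3)).astype(np.float32).reshape(*A.shape,2)
    return cv2.remap(cv2.cvtColor(f,cv2.COLOR_BGR2GRAY),uv[...,0],uv[...,1],cv2.INTER_LINEAR)
E
python3 - <<'E'
from meas import *
f=cv2.imread("pics/w1.png");c=calibration("wrist");c["world_from_camera"]=np.load("c1.npy")
# sub-pixel: hub ellipse
g=cv2.cvtColor(f,cv2.COLOR_BGR2GRAY)
def blob(mask):
    n,l,s,ce=cv2.connectedComponentsWithStats(mask);i=1+np.argmax(s[1:,4]);return ce[i],s[i]
m=np.zeros_like(g);m[100:155,240:300]=(g[100:155,240:300]<125)*255
h,s=blob(m);print("hub",h,s,p2w(c,[h],.028))
m=np.zeros_like(g);R=(slice(112,155),slice(315,352));b=f[R].astype(int);m[R]=((b[...,2]-b[...,0])>90)*255
h,s=blob(m);print("pegblob",h,s,p2w(c,[h],.055))
m=np.zeros_like(g);R=(slice(190,222),slice(325,357));m[R]=(g[R]<110)*255
h,s=blob(m);print("line",h,s,p2w(c,[h],.0165))
m=np.zeros_like(g);R=(slice(127,143),slice(351,368));m[R]=(g[R]<90)*255
h,s=blob(m);print("mark",h,s,p2w(c,[h],.0285))
m=np.zeros_like(g);R=(slice(190,235),slice(25,64));b=f[R].astype(int);m[R]=((b[...,2]-b[...,0])>90)*255
h,s=blob(m);print("knob",h,s,p2w(c,[h],.052))
print("piv",p2w(c,[[122,198]],.03), "corn",p2w(c,[[405,217],[77,282]],.012))
cv2.imwrite("pics/wz.png",cv2.resize(f[95:235,250:410],None,fx=4,fy=4,interpolation=cv2.INTER_CUBIC))
E
```

```text
hub [270.6912114  126.53998416] [ 251  107   40   41 1263] [[0.53176189 0.03861603 0.028     ]]
pegblob [337.32595573 133.77665996] [325 121  26  26 497] [[0.55756064 0.08740493 0.055     ]]
line [340.92380952 204.8952381 ] [332 195  19  21 105] [[0.62682533 0.07254182 0.0165    ]]
mark [356.375   134.65625] [351 132  12   6  64] [[0.56786907 0.10669585 0.0285    ]]
knob [ 36.20086083 212.97991392] [ 25 190  25  45 697] [[ 0.51763757 -0.18341565  0.052     ]]
piv [[ 0.53728882 -0.11445797  0.03      ]] corn [[ 0.66468513  0.12787356  0.012     ]
 [ 0.59896425 -0.21133517  0.012     ]]
```

View pics/wz.png

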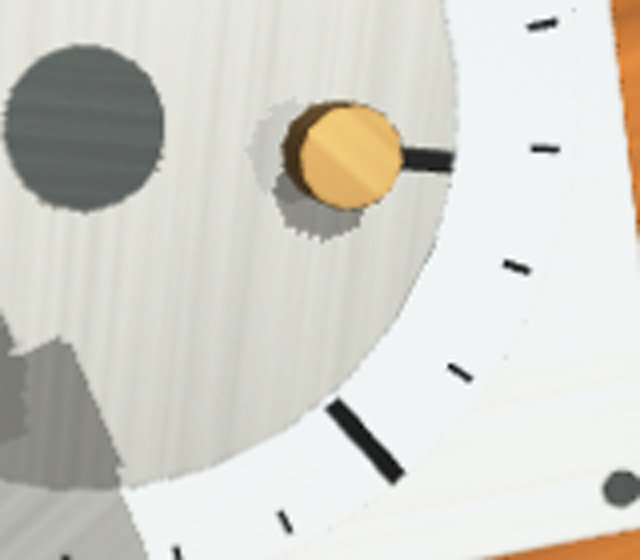

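{"op": "servo_tool", "data": {
  "deltas": [
    [[0, -33, 46, 0, -0.4], [0, -65, 92, 0, -0.85], [0, -65, 92, -60, -0.85], [0, -65, 92, -120, -0.85], [0, -65, 92, -160, -0.85]]
  ]
}}

```text
time: 2.45
tool_pos: [0.5152, 0.1093, 0.0875]
tool_rot: [-0.001, 0.24, 0.971, -0.0]
contact_force: [0.1, 0.3, -0.3]
gripper_width: 0.004
```

{"op": "servo_tool", "data": {
  "deltas": [
    [[0, 0, 0, -20, 0], [0, 0, 0, -32, 0], [0, 0, 0, -32, 0]]
  ]
}}

```text
time: 2.82
tool_pos: [0.517, 0.1085, 0.058]
tool_rot: [-0.0, 0.241, 0.971, -0.0]
contact_force: [-0.1, -0.0, 0.8]
gripper_width: -0.005
```

Run:
```python
from h import *
for n in("scene","side","wrist"):
    f=grab_frame(n)[:,:,::-1]
    cv2.imwrite(f"pics/{n}2.png",f if n=="wrist" else cv2.resize(f[110:260,150:350],None,fx=3,fy=3,interpolation=cv2.INTER_CUBIC))
print(state()["tool_pos"],state()["tool_rot"])
```

```text
[0.51866957 0.10824239 0.05979179] [1.23699739e-03 2.41310459e-01 9.70447092e-01 4.15950930e-04]
```

View pics/scene2.png

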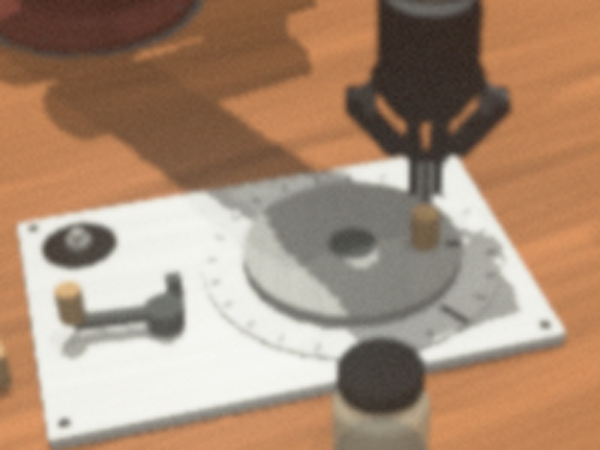

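View pics/wrist2.png

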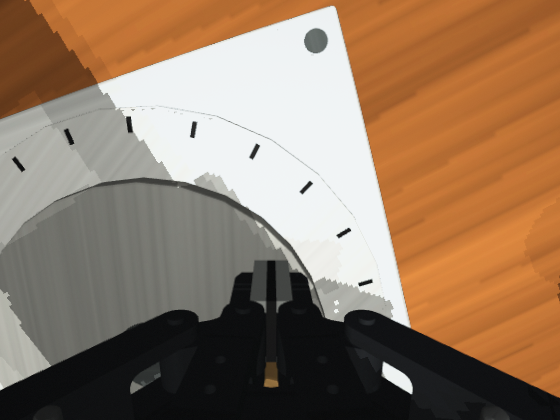

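{"op": "servo_tool", "data": {
  "deltas": [
    [[0, 10, -5.3, 0, 0], [0, 20, -10.5, 0, 0], [0, 25.3, -11.3, 0, -0.83], [0, 30.5, -12.5, 0, -1.67], [0, 35.4, -14, 0, -2.5]]
  ]
}}

```text
time: 3.6
tool_pos: [0.5536, 0.0935, 0.0585]
tool_rot: [-0.0, 0.368, 0.93, -0.0]
contact_force: [-2.1, 1.3, 0.6]
gripper_width: 0.002
```

{"op": "servo_tool", "data": {
  "deltas": [
    [[0, 4.6, -2, 0, -0.83], [0, 4.6, -2, 0, -0.83]]
  ]
}}

```text
time: 3.85
tool_pos: [0.5586, 0.0914, 0.0585]
tool_rot: [0.0, 0.406, 0.914, 0.0]
contact_force: [0.6, 0.6, 0.2]
gripper_width: 0.0
```

Run:
```python
from h import *
f=grab_frame("scene")[:,:,::-1]
cv2.imwrite("pics/scene3.png",cv2.resize(f[150:250,200:350],None,fx=5,fy=5,interpolation=cv2.INTER_CUBIC))
f=grab_frame("side")[:,:,::-1]
cv2.imwrite("pics/side3.png",cv2.resize(f[150:300,150:350],None,fx=4,fy=4,interpolation=cv2.INTER_CUBIC))
print(state()["tool_pos"],state()["tool_rot"])
```

```text
[0.55819968 0.09161945 0.05841907] [2.45846291e-04 4.05736458e-01 9.13990079e-01 4.94046634e-05]
```

View pics/scene3.png

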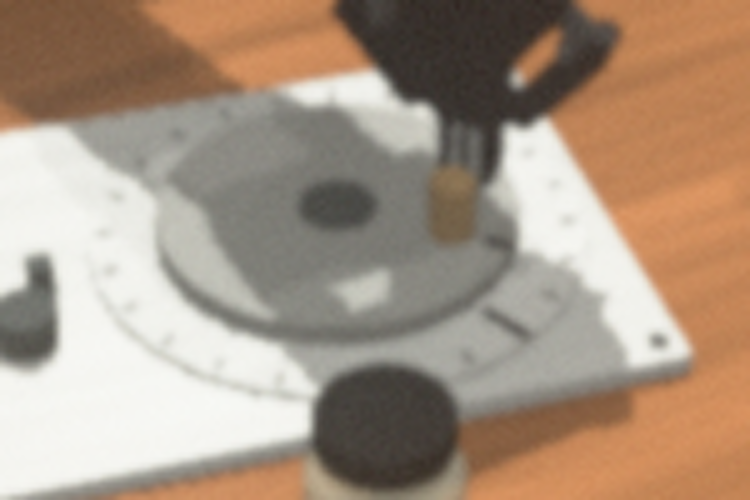

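View pics/side3.png

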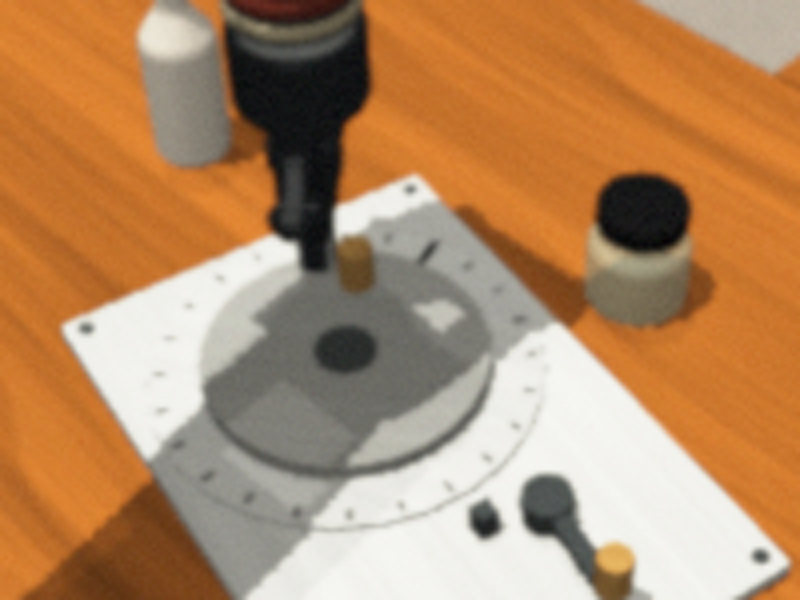

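Run:
```python
from meas import *
c=calibration("scene");C=np.array([.5318,.0386])
p=p2w(c,[[298.9,197.7]],.0285)[0,:2];print(p,ang(p-C),np.hypot(*(p-C)))
p=p2w(c,[[290,184.4]],.058)[0,:2];print(p,ang(p-C),np.hypot(*(p-C)))
p=p2w(c,(np.array([[488,311],[528,339]])+.5)/5+[200,150]-.5,.0165)[:,:2];print(p,ang(p-C))
th=np.radians(19.64);r=np.array([np.cos(th),np.sin(th)]);t=np.array([-r[1],r[0]])
for a in(36,31,26,23,20): 
    th=np.radians(a);r=np.array([np.cos(th),np.sin(th)]);t=np.array([-r[1],r[0]]);print(a,C+.055*r+.022*t)
```

```text
[0.58745198 0.08976319] 42.59362154141589 0.07559639372923471
[0.56898    0.07649994] 45.54938934979196 0.05309197553773299
[[0.61587619 0.06938908]
 [0.64015125 0.07535127]] [20.11296014 18.73623979]
36 [0.56336466 0.08872656]
31 [0.56761336 0.08578477]
26 [0.57158951 0.08248388]
23 [0.57383168 0.08034132]
20 [0.57595865 0.07808435]
```

{"op": "servo_tool", "data": {
  "deltas": [
    [[0, 5.4, -3.3, 0, -1], [0, 9.6, -6.2, 0, -1.83], [0, 13.6, -9.5, 0, -2.67], [0, 15.1, -10.9, 0, -3], [0, 15.1, -10.9, 0, -3]]
  ]
}}

```text
time: 4.58
tool_pos: [0.5729, 0.0811, 0.0583]
tool_rot: [0.0, 0.544, 0.839, 0.0]
contact_force: [0.2, 0.7, -0.9]
gripper_width: 0.001
```

Run:
```python
from h import *
f=grab_frame("scene")[:,:,::-1]
cv2.imwrite("pics/scene4.png",cv2.resize(f[170:240,250:350],None,fx=7,fy=7,interpolation=cv2.INTER_CUBIC))
cv2.imwrite("pics/wrist4.png",grab_frame("wrist")[:,:,::-1])
```

```text
(no output)
```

View pics/scene4.png

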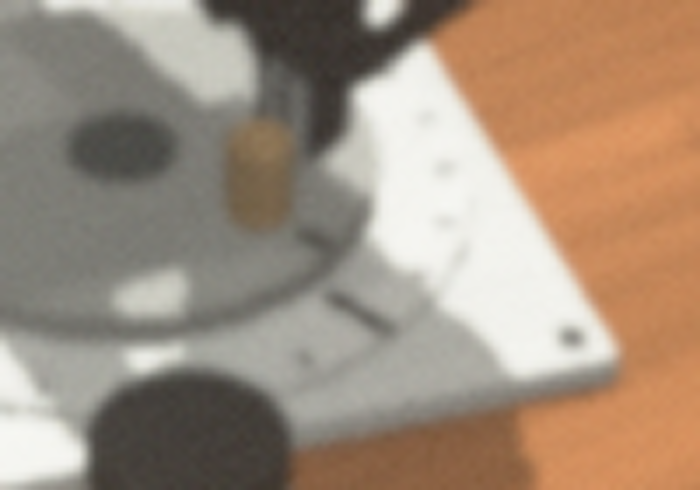

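View pics/wrist4.png

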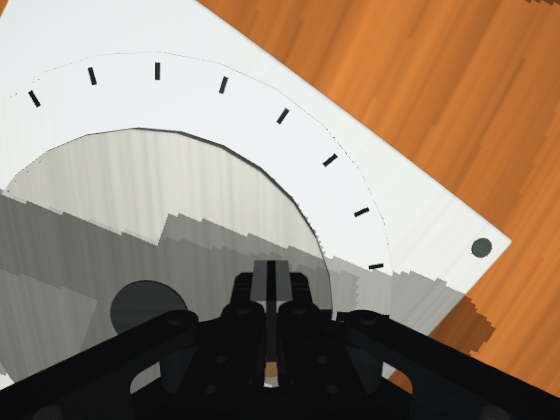

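{"op": "servo_tool", "data": {
  "deltas": [
    [[0, -6, 14, 0, 0], [0, -6, 14, 55, 0], [0, -6, 14, 115, 0], [0, -10, -40, 150, 0], [0, -17, -97, 172, 0]]
  ]
}}

```text
time: 5.3
tool_pos: [0.5563, -0.015, 0.2329]
tool_rot: [0.002, 0.543, 0.84, 0.001]
contact_force: [0.4, -1.0, -0.5]
gripper_width: -0.0
```

{"op": "servo_tool", "data": {
  "deltas": [
    [[0, 0, 0, 0, 0], [0, 0, 0, 0, 0]]
  ]
}}

```text
time: 5.55
tool_pos: [0.5554, -0.0145, 0.2296]
tool_rot: [-0.0, 0.544, 0.839, 0.0]
contact_force: [1.1, 1.0, -0.2]
gripper_width: 0.001
```

```bash
cat > view.py <<'E'
from meas import *
import sys
c=calibration("wrist");f=grab_frame("wrist")[:,:,::-1].copy();cv2.imwrite(f"pics/{sys.argv[1]}.png",f)
g=cv2.cvtColor(f,cv2.COLOR_BGR2GRAY)
np.save("clast.npy",c["world_from_camera"])
C0=np.array([.5318,.0386])
top=rectify(f,c,.028,C0,.14,.0005);cv2.imwrite(f"pics/{sys.argv[1]}_t.png",top)
E
python3 view.py w5
```

```text
(no output)
```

View pics/w5.png

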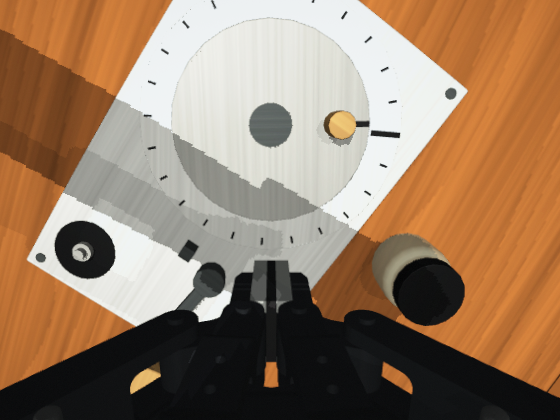

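View pics/w5_t.png

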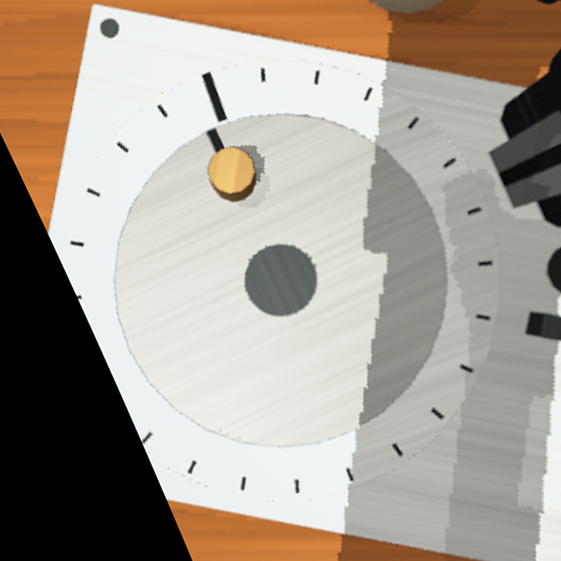

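The mark, near (362,124), still falls short of the target line, (371,132)–(400,135), by a few degrees. Measuring it:

```bash
cat > fit.py <<'E'
from meas import *
import sys
def dark(f,c,z,C,r0,r1,a0,a1,thr):
    # intensity-weighted angle per radius, in polar unwrap
    rs=np.arange(r0,r1,.0005);an=np.arange(a0,a1,.05)
    P=polar(f,c,z,C,rs,an).astype(float)
    bg=np.percentile(P,80,axis=0);w=np.clip(bg-P-thr,0,None)
    cen=(w*an[:,None]).sum(0)/(w.sum(0)+1e-9);wid=(w>0).sum(0)*.05
    return np.median(cen),cen.std(),np.median(np.radians(wid)*rs*1000)
def hub(f,c,uv0):
    g=cv2.cvtColor(f,cv2.COLOR_BGR2GRAY);m=np.zeros_like(g);u,v=map(int,uv0)
    R=(slice(v-28,v+29),slice(u-30,u+31));m[R]=(g[R]<125)*255
    n,l,s,ce=cv2.connectedComponentsWithStats(m);i=l[v,u];return p2w(c,[ce[i]],.028)[0,:2],s[i]
E
python3 - <<'E'
from fit import *
f=cv2.imread("pics/w1.png");c=calibration("wrist");c["world_from_camera"]=np.load("c1.npy")
C,s=hub(f,c,(271,127));print(C,s);print("line",dark(f,c,.0165,C,.091,.111,13,27,40),"mark",dark(f,c,.0285,C,.077,.082,54,70,40))
f=cv2.imread("pics/w5.png");c["world_from_camera"]=np.load("clast.npy")
C,s=hub(f,c,(270,125));print(C,s);print("line",dark(f,c,.0165,C,.091,.111,13,27,40),"mark",dark(f,c,.0285,C,.077,.082,15,33,40))
E
```

```text
[0.53176189 0.03861603] [ 251  107   40   41 1263]
line (np.float64(19.67665438919351), np.float64(0.02911880004769182), np.float64(5.615596868291756)) mark (np.float64(62.065989787428336), np.float64(0.01321670880353215), np.float64(5.681046715241544))
[0.53199139 0.03858892] [ 249  103   43   44 1434]
line (np.float64(19.676009879251502), np.float64(0.019825474726677582), np.float64(5.615596868291756)) mark (np.float64(24.88398835516451), np.float64(0.03339111879618367), np.float64(5.510004448546098))
```

{"op": "servo_tool", "data": {
  "deltas": [
    [[0, 6, 55, 0, -0.4], [0, 11, 111, 0, -0.87], [0, 11, 111, -60, -0.87], [0, 11, 111, -120, -0.87], [0, 11, 111, -160, -0.87]]
  ]
}}

```text
time: 6.22
tool_pos: [0.5638, 0.0978, 0.0652]
tool_rot: [-0.002, 0.581, 0.814, -0.002]
contact_force: [1.3, 0.1, -0.2]
gripper_width: 0.001
```

{"op": "servo_tool", "data": {
  "deltas": [
    [[0, 0, 0, -12, 0], [0, 0, 0, -12, 0], [0, 4, -8, -12, 0]]
  ]
}}

```text
time: 6.6
tool_pos: [0.5725, 0.0883, 0.0602]
tool_rot: [0.001, 0.581, 0.814, 0.001]
contact_force: [-0.4, 0.5, 0.4]
gripper_width: 0.001
```

{"op": "servo_tool", "data": {
  "deltas": [
    [[0, 2.5, -4.5, 0, 0], [0, 4, -7.3, 0, 0], [0, 5, -9, 0, 0], [0, 5.5, -9.7, 0, 0], [0, 5.5, -9.7, 0, 0]]
  ]
}}

```text
time: 7.22
tool_pos: [0.5763, 0.0781, 0.0579]
tool_rot: [0.0, 0.582, 0.813, -0.0]
contact_force: [0.2, 0.6, 1.2]
gripper_width: 0.001
```

{"op": "servo_tool", "data": {
  "deltas": [
    [[0, -6, 14, 0, 0], [0, -6, 14, 55, 0], [0, -6, 14, 115, 0], [0, -10, -40, 150, 0], [0, -17, -97, 172, 0]]
  ]
}}

```text
time: 7.85
tool_pos: [0.5598, -0.0178, 0.2321]
tool_rot: [0.001, 0.581, 0.814, 0.001]
contact_force: [0.1, -1.2, -0.6]
gripper_width: -0.001
```

{"op": "servo_tool", "data": {
  "deltas": [
    [[0, 0, 0, 0, 0], [0, 0, 0, 0, 0]]
  ]
}}

```text
time: 8.1
tool_pos: [0.559, -0.0173, 0.2289]
tool_rot: [-0.001, 0.582, 0.813, -0.0]
contact_force: [-0.1, 0.1, 0.1]
gripper_width: 0.002
```

```bash
python3 view.py w6;python3 - <<'E'
from fit import *
f=cv2.imread("pics/w6.png");c=calibration("wrist");c["world_from_camera"]=np.load("clast.npy")
u=w2p(c,[.5319,.0386,.028])[0]
C,s=hub(f,c,u);print(u,C,s);print("line",dark(f,c,.0165,C,.091,.111,13,27,40),"mark",dark(f,c,.0285,C,.077,.082,10,30,40))
E
```

```text
[261.12579967 120.28213803] [0.53196894 0.03856226] [ 240   99   43   44 1443]
line (np.float64(19.685338949054817), np.float64(0.023207236409247187), np.float64(5.457644570986269)) mark (np.float64(20.74593999768106), np.float64(0.033842709051345586), np.float64(5.6548667764616285))
```

View pics/w6.png

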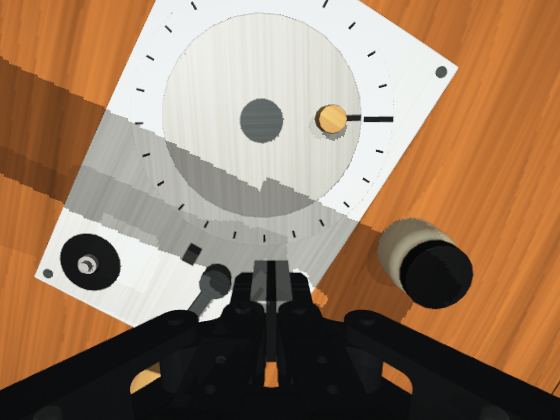

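The dial is 1.06° short, so one small extra nudge.

{"op": "servo_tool", "data": {
  "deltas": [
    [[0, 4, 57, 0, 0], [0, 7.5, 114.7, 0, 0], [0, 7.5, 114.7, -60, 0], [0, 7.5, 114.7, -120, 0], [0, 7.5, 114.7, -160, 0]]
  ]
}}

```text
time: 8.78
tool_pos: [0.5639, 0.0987, 0.0648]
tool_rot: [-0.003, 0.581, 0.814, -0.002]
contact_force: [-0.2, 0.6, 0.0]
gripper_width: -0.002
```

{"op": "servo_tool", "data": {
  "deltas": [
    [[0, 0, 0, -12, 0], [0, 0, 0, -12, 0], [0, 4, -8, -12, 0]]
  ]
}}

```text
time: 9.15
tool_pos: [0.5726, 0.0892, 0.0599]
tool_rot: [0.001, 0.581, 0.814, 0.001]
contact_force: [0.5, 0.3, 0.5]
gripper_width: -0.004
```

{"op": "servo_tool", "data": {
  "deltas": [
    [[0, 2.5, -4.5, 0, 0], [0, 4, -7.5, 0, 0], [0, 5.2, -9.6, 0, 0], [0, 5.9, -10.7, 0, 0], [0, 5.9, -10.7, 0, 0]]
  ]
}}

```text
time: 9.78
tool_pos: [0.5769, 0.0781, 0.0576]
tool_rot: [0.0, 0.582, 0.813, 0.0]
contact_force: [0.2, 0.3, 0.2]
gripper_width: 0.002
```

{"op": "servo_tool", "data": {
  "deltas": [
    [[0, -6, 14, 0, 0], [0, -6, 14, 55, 0], [0, -6, 14, 115, 0], [0, -10, -40, 150, 0], [0, -17, -97, 172, 0]]
  ]
}}

```text
time: 10.4
tool_pos: [0.5604, -0.0177, 0.232]
tool_rot: [0.002, 0.58, 0.814, 0.001]
contact_force: [0.3, -0.1, 0.3]
gripper_width: -0.002
```

{"op": "servo_tool", "data": {
  "deltas": [
    [[0, 0, 0, 0, 0], [0, 0, 0, 0, 0]]
  ]
}}

```text
time: 10.65
tool_pos: [0.5595, -0.0173, 0.2287]
tool_rot: [-0.001, 0.582, 0.813, 0.0]
contact_force: [-0.1, 0.3, -0.7]
gripper_width: -0.0
```

```bash
python3 view.py w7;python3 - <<'E'
from fit import *
f=cv2.imread("pics/w7.png");c=calibration("wrist");c["world_from_camera"]=np.load("clast.npy")
u=w2p(c,[.5319,.0386,.028])[0]
C,s=hub(f,c,u);print(u,C,s);print("line",dark(f,c,.0165,C,.091,.111,13,27,40),"mark",dark(f,c,.0285,C,.077,.082,10,30,40))
E
```

```text
[260.35839744 120.04532879] [0.53197044 0.03854072] [ 240   99   42   44 1447]
line (np.float64(19.71147513059063), np.float64(0.03334977381673872), np.float64(5.562800658418928)) mark (np.float64(20.506614650050164), np.float64(0.0365383979117568), np.float64(5.513495107050087))
```

View pics/w7.png

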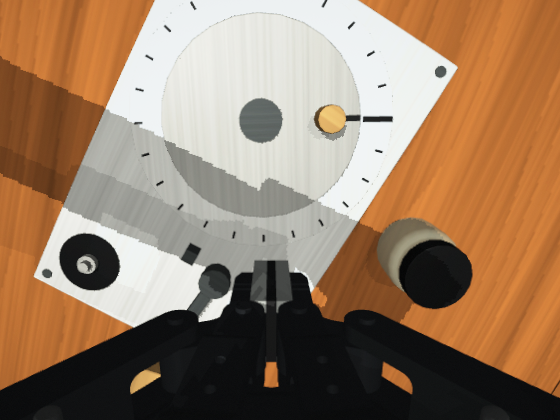

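{"op": "servo_tool", "data": {
  "deltas": [
    [[0, 4, 56, 0, 0], [0, 8, 112, 0, 0], [0, 8, 112, -55, 0], [0, 8, 112, -110, 0], [0, 8, 112, -155, 0]]
  ]
}}

```text
time: 11.32
tool_pos: [0.5658, 0.096, 0.0705]
tool_rot: [-0.002, 0.581, 0.814, -0.001]
contact_force: [1.5, 0.2, -0.5]
gripper_width: 0.005
```

{"op": "servo_tool", "data": {
  "deltas": [
    [[0, 0, 0, -16, 0], [0, 0, 0, -16, 0], [0, 4, -8, -16, 0]]
  ]
}}

```text
time: 11.7
tool_pos: [0.5736, 0.0863, 0.0605]
tool_rot: [0.001, 0.581, 0.814, 0.001]
contact_force: [0.2, 0.5, -0.1]
gripper_width: -0.003
```

{"op": "servo_tool", "data": {
  "deltas": [
    [[0, 2.5, -4, 0, 0], [0, 4, -6.5, 0, 0], [0, 5, -8.4, 0, 0], [0, 5.7, -9.4, 0, 0], [0, 5.7, -9.4, 0, 0]]
  ]
}}

```text
time: 12.32
tool_pos: [0.5777, 0.0765, 0.0583]
tool_rot: [0.0, 0.582, 0.813, -0.0]
contact_force: [0.0, 0.6, 0.9]
gripper_width: -0.001
```

{"op": "servo_tool", "data": {
  "deltas": [
    [[0, -6, 14, 0, 0], [0, -6, 14, 55, 0], [0, -6, 14, 110, 0], [0, -9, -35, 140, 0], [0, -14, -85, 160, 0]]
  ]
}}

```text
time: 12.95
tool_pos: [0.564, -0.0084, 0.2206]
tool_rot: [0.001, 0.581, 0.814, 0.001]
contact_force: [1.5, -1.2, -0.3]
gripper_width: 0.002
```

{"op": "servo_tool", "data": {
  "deltas": [
    [[0, -3, -12, 12, 0], [0, -3, -12, 12, 0], [0, -3, -12, 12, 0]]
  ]
}}

```text
time: 13.32
tool_pos: [0.5602, -0.0192, 0.229]
tool_rot: [-0.001, 0.581, 0.814, -0.0]
contact_force: [0.8, 0.6, -0.6]
gripper_width: 0.001
```

```bash
python3 view.py w8;python3 - <<'E'
from fit import *
f=cv2.imread("pics/w8.png");c=calibration("wrist");c["world_from_camera"]=np.load("clast.npy")
u=w2p(c,[.5319,.0386,.028])[0]
C,s=hub(f,c,u);print(u,C,s);print("line",dark(f,c,.0165,C,.091,.111,13,27,40),"mark",dark(f,c,.0285,C,.077,.082,10,30,40))
E
```

```text
[260.69911114 117.77339258] [0.53196526 0.03859185] [ 240   96   43   44 1450]
line (np.float64(19.683957861045606), np.float64(0.03546451212746198), np.float64(5.586798935633849)) mark (np.float64(18.730095934319856), np.float64(0.016098856176493013), np.float64(5.690209693814514))
```

View pics/w8.png

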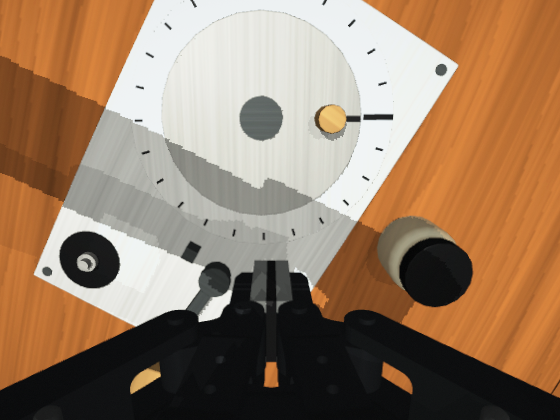

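The mark is now 0.95° past the line (18.73° against 19.68°). I'll nudge it back gently from the other side of the peg.

{"op": "servo_tool", "data": {
  "deltas": [
    [[0, 36, 41, 0, 0], [0, 36, 41, -55, 0], [0, 36, 41, -110, 0], [0, 36, 41, -150, 0], [0, 36, 41, -165, 0]]
  ]
}}

```text
time: 14.0
tool_pos: [0.5938, 0.0219, 0.0609]
tool_rot: [-0.003, 0.581, 0.814, -0.002]
contact_force: [-0.0, 0.2, -0.3]
gripper_width: -0.003
```

{"op": "servo_tool", "data": {
  "deltas": [
    [[0, 0, 0, -6, 0], [0, 0, 0, -6, 0], [0, 0, 0, -6, 0]]
  ]
}}

```text
time: 14.38
tool_pos: [0.5982, 0.0204, 0.0614]
tool_rot: [0.002, 0.582, 0.813, 0.001]
contact_force: [-0.0, -0.3, -0.4]
gripper_width: -0.002
```

```bash
python3 view.py w9;python3 - <<'E'
from h import *
s=state();print(s["tool_pos"]);print(s["contact_force"])
E
```

```text
[0.59800403 0.02042321 0.06124899]
[-0.44485932 -0.17228596 -0.28090537]
```

View pics/w9.png

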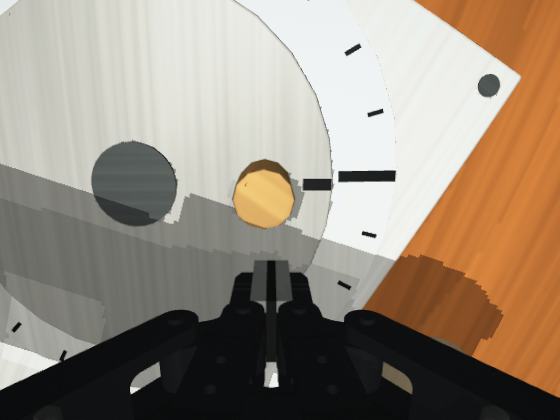

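From this side the wrist camera sees the peg (264,193), the mark (317,184) and the line (338–395,176) together, so I can measure while nudging.

{"op": "servo_tool", "data": {
  "deltas": [
    [[0, -3, 7, 0, 0], [0, -5, 11, 0, 0], [0, -6, 13.5, 0, 0], [0, -6, 13.5, 0, 0]]
  ]
}}

```text
time: 14.92
tool_pos: [0.5906, 0.0343, 0.0593]
tool_rot: [0.0, 0.582, 0.813, -0.0]
contact_force: [0.4, -0.1, 0.5]
gripper_width: 0.002
```

```bash
cat > chk.py <<'E'
from fit import *
c=calibration("wrist");f=grab_frame("wrist")[:,:,::-1].copy();cv2.imwrite("pics/chk_%.0f.png"%(state()["time"]*100),f)
C=np.array([.53197,.03858]);u=w2p(c,[*C,.028])[0]
try: C,s=hub(f,c,u);print(C,s)
except Exception as e: print("hub fail",e)
C=np.array([.53197,.03858])
print("line",dark(f,c,.0165,C,.091,.111,13,27,40),"mark",dark(f,c,.0285,C,.077,.082,10,30,40),state()["tool_pos"])
E
python3 chk.py; ls pics | grep chk
```

```text
[0.53166894 0.03860894] [ 112  192   61   57 3473]
line (np.float64(19.65780394955759), np.float64(0.008689858964401196), np.float64(5.332853529468675)) mark (np.float64(18.118464709922762), np.float64(0.12441099169322915), np.float64(7.583455599915362)) [0.59063778 0.03417467 0.05929244]
chk_1498.png
```

View pics/chk_1498.png

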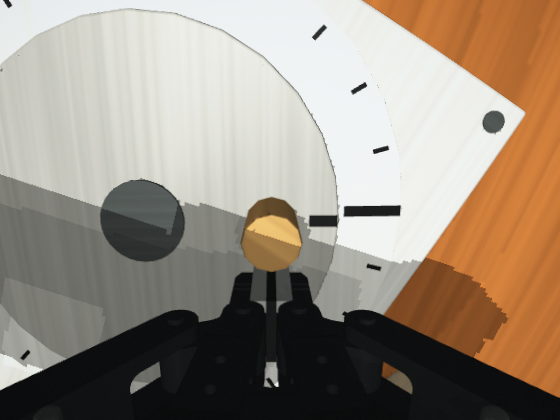

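```bash
python3 - <<'E'
s=open("fit.py").read()
s=s.replace("bg=np.percentile(P,80,axis=0);w=np.clip(bg-P-thr,0,None)","w=np.clip(75-P,0,40)")
open("fit.py","w").write(s)
E
python3 chk.py
python3 - <<'E'
from fit import *
f=cv2.imread("pics/w8.png");c=calibration("wrist");c["world_from_camera"]=np.load("clast.npy")
f=cv2.imread("pics/w9.png");C=np.array([.53197,.03858]);print("line",dark(f,c,.0165,C,.091,.111,13,27,40),"mark",dark(f,c,.0285,C,.077,.082,10,30,40))
E
```

```text
[0.5317318  0.03849754] [ 112  192   61   57 3474]
line (np.float64(19.676246334301336), np.float64(0.014877146897406657), np.float64(4.347615166717875)) mark (np.float64(18.930687622782475), np.float64(0.0023949356627135905), np.float64(4.651302456564888)) [0.59065872 0.03405819 0.05923964]
line (np.float64(19.655270496363922), np.float64(0.024982477868653992), np.float64(4.406083696659685)) mark (np.float64(18.67278978388277), np.float64(0.004758055668946272), np.float64(4.551818689201212))
```

{"op": "servo_tool", "data": {
  "deltas": [
    [[0, -0.3, 0.7, 0, 0], [0, -0.3, 0.7, 0, 0], [0, -0.3, 0.7, 0, 0]]
  ]
}}

```text
time: 15.4
tool_pos: [0.5904, 0.0346, 0.0593]
tool_rot: [0.0, 0.582, 0.813, -0.0]
contact_force: [0.1, -0.3, 0.2]
gripper_width: 0.002
```

```bash
python3 chk.py
```

```text
[0.53163993 0.03856459] [ 112  193   61   57 3474]
line (np.float64(19.67812074443058), np.float64(0.012284671725628193), np.float64(4.401720373529699)) mark (np.float64(18.911721907834036), np.float64(0.0019276381090745874), np.float64(4.502076805519374)) [0.59042344 0.03464219 0.05926887]
```

Not yet moved; half a millimetre more.

{"op": "servo_tool", "data": {
  "deltas": [
    [[0, -0.2, 0.6, 0, 0], [0, -0.2, 0.6, 0, 0], [0, -0.2, 0.6, 0, 0]]
  ]
}}

```text
time: 15.82
tool_pos: [0.5903, 0.0352, 0.0593]
tool_rot: [0.0, 0.582, 0.813, 0.0]
contact_force: [-0.3, -1.7, -0.4]
gripper_width: 0.0
```

```bash
python3 chk.py
```

```text
[0.53164035 0.03867487] [ 112  194   61   57 3472]
line (np.float64(19.683289817222196), np.float64(0.01987227299091903), np.float64(4.4156830075456535)) mark (np.float64(19.52133638633674), np.float64(0.020031618014021393), np.float64(4.579743957233121)) [0.59030584 0.03521922 0.05927866]
```

The dial is within 0.2°. Next I retract, view from above, and plan the lever.

{"op": "servo_tool", "data": {
  "deltas": [
    [[0, 5, -14, 0, 0], [0, 5, -14, 50, 0], [0, 5, -14, 105, 0], [0, 0, -40, 140, 0], [0, -10, -80, 175, 0]]
  ]
}}

```text
time: 16.5
tool_pos: [0.5803, -0.0452, 0.2361]
tool_rot: [0.0, 0.581, 0.814, 0.0]
contact_force: [0.5, 0.0, -0.3]
gripper_width: -0.0
```

{"op": "servo_tool", "data": {
  "deltas": [
    [[0, 0, -50, 10, 1], [0, 0, -100, 20, 2], [0, 0, -150, 20, 3], [0, 0, -150, 20, 3], [0, 0, -150, 20, 3]]
  ]
}}

```text
time: 17.12
tool_pos: [0.58, -0.1947, 0.254]
tool_rot: [-0.0, 0.448, 0.894, 0.0]
contact_force: [-0.3, -0.2, 0.3]
gripper_width: 0.001
```

```bash
python3 view.py w10
python3 - <<'E'
from fit import *
s=state();print(s["tool_pos"],s["tool_rot"],s["joint_pos"])
E
```

```text
[ 0.5800933  -0.19409815  0.25403358] [-4.03995860e-04  4.47366343e-01  8.94350676e-01  2.45756360e-04] [-4.44705782e-01  1.98471679e-02  1.64036966e+00  5.08861809e-04
  1.48217429e+00 -1.08791045e+00]
```

View pics/w10.png

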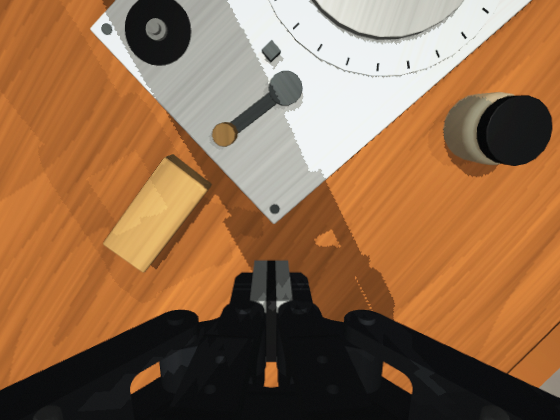

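The view shows the knob top at (224,134), the pivot at (286,88) and the stop at (271,51). The offcut spans roughly (105–210,155–270).

Run:
```python
from fit import *
c=calibration("wrist");c["world_from_camera"]=np.load("clast.npy")
P=p2w(c,[[286,88]],.03)[0,:2];K=p2w(c,[[224,134]],.058)[0,:2];print(P,K,K-P,np.hypot(*(K-P)),ang(K-P))
print("offcut",p2w(c,[[171,163],[210,187],[145,270],[105,243]],.03)[:,:2])
P=np.array([.537,-.115])
for d,phi in[(45,-105),(22,-105),(22,-115),(22,-125),(22,-135),(22,-145),(22,-155),(22,-165),(22,-175),(22,-182),(22,-187),(22,-191)]:
    a=np.radians(phi);t=np.array([np.sin(a),-np.cos(a)])
    T=P+.065*np.array([np.cos(a),np.sin(a)])-d/1000*t;print(d,phi,(T*1000).round(1),"push",(phi-90)%360)
```

```text
[ 0.53826761 -0.11510814] [ 0.51947323 -0.17690507] [-0.01879439 -0.06179693] 0.06459171884656419 -106.9161641560912
offcut [[ 0.49344541 -0.2305777 ]
 [ 0.53501568 -0.22756006]
 [ 0.53025956 -0.33561294]
 [ 0.48354632 -0.33522503]]
45 -105 [ 563.6 -189.4] push 165
22 -105 [ 541.4 -183.5] push 165
22 -115 [ 529.5 -183.2] push 155
22 -125 [ 517.7 -180.9] push 145
22 -135 [ 506.6 -176.5] push 135
22 -145 [ 496.4 -170.3] push 125
22 -155 [ 487.4 -162.4] push 115
22 -165 [ 479.9 -153.1] push 105
22 -175 [ 474.2 -142.6] push 95
22 -182 [ 471.3 -134.7] push 88
22 -187 [ 469.8 -128.9] push 83
22 -191 [ 469.  -124.2] push 79
```

{"op": "servo_tool", "data": {
  "deltas": [
    [[0, -16, 5, -20, 1.6], [0, -16, 5, -60, 3.2], [0, -16, 5, -100, 4.8], [0, -16, 5, -140, 6.35], [0, -16, 5, -180, 6.35]]
  ]
}}

```text
time: 17.8
tool_pos: [0.5643, -0.1881, 0.0732]
tool_rot: [0.0, 0.13, 0.992, 0.0]
contact_force: [-0.0, 0.4, -0.8]
gripper_width: -0.001
```

{"op": "servo_tool", "data": {
  "deltas": [
    [[0, 0, 0, -14, 0], [0, 0, 0, -14, 0], [0, 0, 0, -14, 0]]
  ]
}}

```text
time: 18.18
tool_pos: [0.5657, -0.19, 0.0625]
tool_rot: [0.002, 0.131, 0.991, -0.001]
contact_force: [-0.0, -0.4, 0.2]
gripper_width: 0.001
```

```bash
python3 view.py w11
```

```text
(no output)
```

View pics/w11.png

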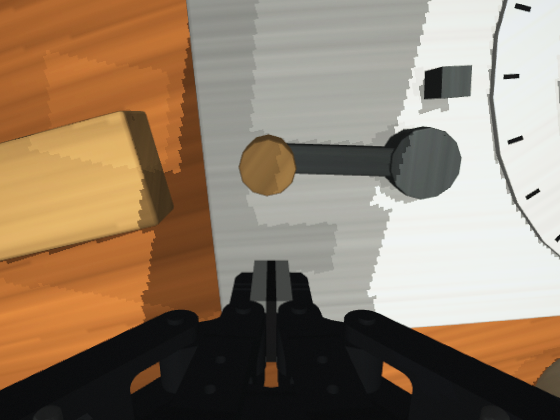

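The fingers are aligned behind the knob (267,165). Pushing.

{"op": "servo_tool", "data": {
  "deltas": [
    [[0, -12, 3, -2, 0], [0, -22.5, 5.5, -2, 0], [0, -28.5, 5.5, -2, -0.83], [0, -34.5, 5.8, -2, -1.67], [0, -40.5, 6.8, -2, -2.5]]
  ]
}}

```text
time: 18.85
tool_pos: [0.5233, -0.1828, 0.0586]
tool_rot: [0.001, 0.261, 0.965, 0.0]
contact_force: [1.2, 0.5, -0.5]
gripper_width: 0.001
```

{"op": "servo_tool", "data": {
  "deltas": [
    [[0, -5.8, 1.3, 0, -0.83], [0, -11.4, 3.3, 0, -1.67], [0, -16.9, 5.7, 0, -2.5], [0, -22.2, 8.6, 0, -3.33], [0, -27.1, 11.9, 0, -4.17]]
  ]
}}

```text
time: 19.48
tool_pos: [0.4963, -0.1711, 0.0587]
tool_rot: [0.001, 0.464, 0.886, 0.0]
contact_force: [1.4, -0.8, 0.4]
gripper_width: 0.002
```

```bash
python3 view.py w12;python3 -c "
from plant import *
s=state();print(s['tool_pos'],s['contact_force'],s['joint_pos'])"
```

```text
[ 0.49572572 -0.17062099  0.05850585] [0.48038573 0.50209444 0.18285775] [-4.73533774e-01  1.65515878e-02  1.99223180e+00  9.14303111e-05
  1.13209097e+00 -1.07838997e+00]
```

View pics/w12.png

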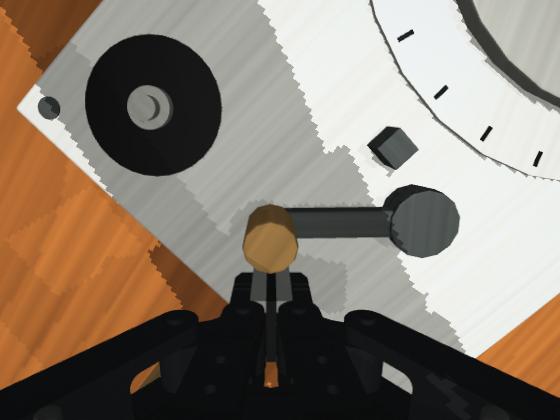

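{"op": "servo_tool", "data": {
  "deltas": [
    [[0, -4.6, 3.8, 0, -0.83], [0, -9, 7.9, 0, -1.67], [0, -12.9, 12.4, 0, -2.5], [0, -16.5, 17.2, 0, -3.33], [0, -19.5, 22.3, 0, -4.17]]
  ]
}}

```text
time: 20.15
tool_pos: [0.4769, -0.149, 0.0587]
tool_rot: [0.001, 0.644, 0.765, -0.0]
contact_force: [1.1, -1.1, -1.1]
gripper_width: -0.002
```

{"op": "servo_tool", "data": {
  "deltas": [
    [[0, -2.7, 5.4, 0, -0.83], [0, -4.7, 10, 0, -1.5], [0, -6, 14, 0, -2.1], [0, -7, 17.5, 0, -2.6], [0, -7.4, 20, 0, -3]]
  ]
}}

```text
time: 20.78
tool_pos: [0.4695, -0.129, 0.0587]
tool_rot: [0.001, 0.755, 0.655, -0.0]
contact_force: [-0.5, -2.1, 1.0]
gripper_width: 0.003
```

```bash
python3 view.py w13;python3 -c "
from plant import *
s=state();print(s['tool_pos'],s['contact_force'],s['joint_pos'])"
```

```text
[ 0.46941699 -0.12873618  0.05866104] [ 0.43083874 -0.92250544  0.29061217] [-4.20443917e-01 -7.45796241e-02  2.08085997e+00 -5.26621542e-04
  1.13436483e+00 -2.77988091e-01]
```

View pics/w13.png

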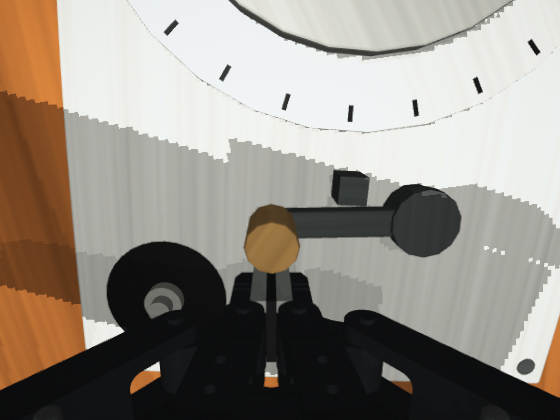

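The bar is almost on the stop block, near (350,205). A few careful millimetres more, watching the force.

{"op": "servo_tool", "data": {
  "deltas": [
    [[0, -0.5, 1.5, 0, -0.2], [0, -0.8, 3, 0, -0.4], [0, -1, 4.5, 0, -0.6], [0, -1, 4.5, 0, -0.6]]
  ]
}}

```text
time: 21.32
tool_pos: [0.4687, -0.1243, 0.0584]
tool_rot: [0.0, 0.775, 0.631, -0.0]
contact_force: [-0.9, -2.3, 1.9]
gripper_width: 0.003
```

{"op": "servo_tool", "data": {
  "deltas": [
    [[0, 0, 1, 0, 0], [0, 0.1, 2, 0, 0], [0, 0.1, 2, 0, 0]]
  ]
}}

```text
time: 21.7
tool_pos: [0.4687, -0.124, 0.0585]
tool_rot: [0.002, 0.775, 0.632, -0.002]
contact_force: [-1.9, -9.4, 0.5]
gripper_width: 0.001
```

```bash
python3 view.py w14;python3 -c "
from plant import *
s=state();print(s['tool_pos'],s['contact_force'],s['joint_pos'])"
```

```text
[ 0.46874026 -0.12403276  0.05849996] [-1.75658374 -9.05739738  0.4305479 ] [-0.41005462 -0.0790191   2.08533503 -0.00458702  1.1337667  -0.20481272]
```

View pics/w14.png

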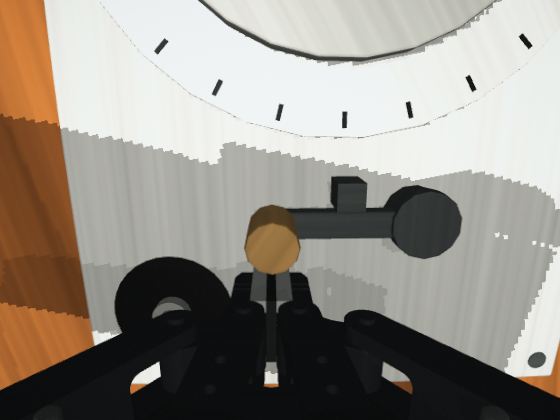

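Force rose to 9 N with no further movement, and the bar is against the stop. Withdrawing to check everything.

{"op": "servo_tool", "data": {
  "deltas": [
    [[0, -2, -15, 0, 0], [0, -2, -18, 40, 0], [0, -2, -18, 95, 0], [0, 5, -18, 150, 0], [0, 10, 0, 200, 0]]
  ]
}}

```text
time: 22.38
tool_pos: [0.4787, -0.1226, 0.26]
tool_rot: [-0.0, 0.776, 0.631, 0.0]
contact_force: [0.9, 0.1, -0.2]
gripper_width: 0.002
```

{"op": "servo_tool", "data": {
  "deltas": [
    [[0, 15, 30, 20, 0], [0, 30, 60, 20, 0], [0, 30, 60, 20, 0], [0, 30, 60, 20, 0]]
  ]
}}

```text
time: 22.88
tool_pos: [0.5083, -0.0625, 0.2774]
tool_rot: [-0.001, 0.775, 0.631, -0.0]
contact_force: [-0.0, -0.6, -0.3]
gripper_width: 0.0
```

```bash
python3 view.py w15
python3 - <<'E'
from fit import *
f=cv2.imread("pics/w15.png");c=calibration("wrist");c["world_from_camera"]=np.load("clast.npy")
C=np.array([.53197,.03858]);print("hub px",w2p(c,[*C,.028]))
print("line",dark(f,c,.0165,C,.091,.111,13,27,40),"mark",dark(f,c,.0285,C,.077,.082,10,30,40))
s=grab_frame("side")[:,:,::-1];cv2.imwrite("pics/side15.png",s);s=grab_frame("scene")[:,:,::-1];cv2.imwrite("pics/scene15.png",s)
print(state()["tool_pos"],state()["contact_force"])
for n in("side","scene"):
    a=cv2.imread(f"pics/{n}0.png");b=cv2.imread(f"pics/{n}15.png")
    print(n,w2p(calibration(n),[[.4732,-.1027,.058],[.54,-.1,.0]]))
E
```

```text
hub px [[273.97193469  73.42456285]]
line (np.float64(19.732352941163068), np.float64(0.6011709469441044), np.float64(3.720169300625914)) mark (np.float64(19.605323590804105), np.float64(0.06539434702753975), np.float64(4.098905748308683))
[ 0.50832192 -0.06289859  0.2777164 ] [-0.09601028  0.72450815 -0.05353248]
side [[259.82139205 279.08672781]
 [281.67132429 276.72034967]]
scene [[198.40250306 184.07374034]
 [212.95577494 220.96459244]]
```

View pics/w15.png

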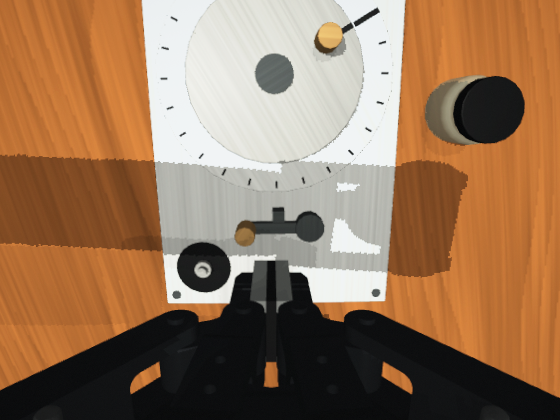

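View pics/side15.png

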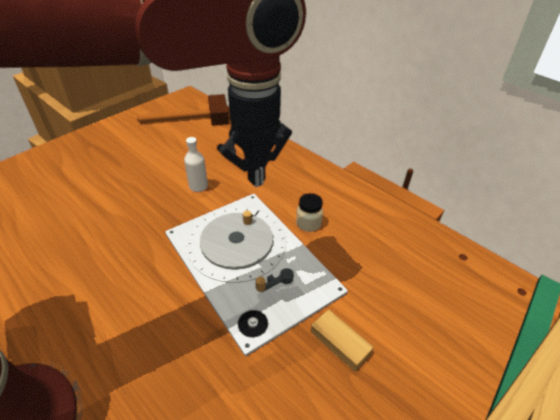

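View pics/scene15.png

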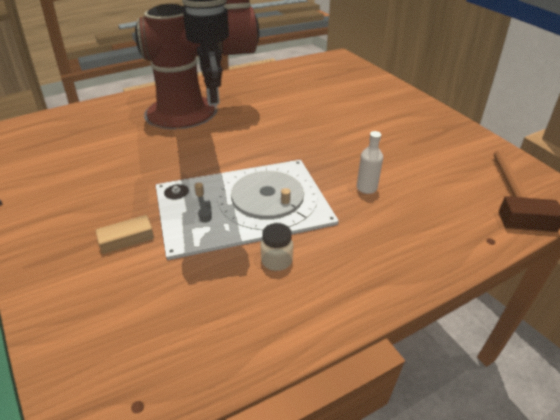

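The mark and line form one straight line from (345,33) to (378,11). The lever bar lies on the stop at (278,220), and the bottle, jar and offcut sit where they started. One last check on the lever angle, then I hand in.

Run:
```python
from fit import *
c=calibration("wrist");c["world_from_camera"]=np.load("clast.npy");f=cv2.imread("pics/w15.png")
cv2.imwrite("pics/lz.png",cv2.resize(f[200:255,225:335],None,fx=7,fy=7,interpolation=cv2.INTER_CUBIC))
e=lambda p:p2w(c,p,.012)[:,:2]
q=e([[177,294.5],[376,293]]);print("plate x dir",ang(q[1]-q[0]))
b=p2w(c,[[255,227.5],[309,226.5]],.03)[:,:2];print("bar",ang(b[1]-b[0]),b)
```

```text
plate x dir -11.142114774625174
bar -10.517678202519907 [[ 0.48309459 -0.10376779]
 [ 0.53737333 -0.11384508]]
```

View pics/lz.png

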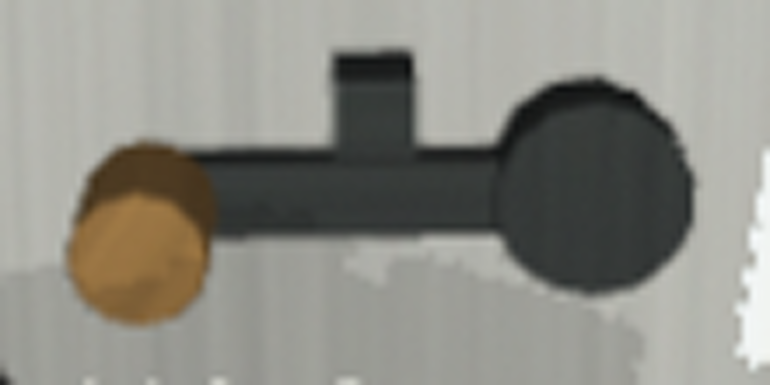

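The bar sits flush against the stop with no gap, and its direction matches the plate axis within measuring error (−10.5° against −11.1°).

```bash
python3 -c "
from plant import *
job_done()"
```

```text
the job is handed in; nothing more can be done
```

The dial is on its long line, the clamp lever is home against its stop, and I handed the job in at about 23 s with the hand clear.

- **Dial:** With the fingers shut, I pushed the peg about 42° clockwise. The third correcting nudge overshot the line by about 0.95°, so I nudged it back from the other side of the peg. At the last check, after the lever push, the mark was at 19.6° and the line at 19.7°. The line reading scattered by about 0.6° in that picture, because part of it was at the edge of the frame. Earlier views gave 19.68° for the line consistently.
- **Lever:** I pushed the knob round until it stopped moving and the force rose to about 9 N. The close-up shows the bar flush on the stop block, and its direction agrees with the plate axis within about 0.6°, which is measuring error.
- **Everything else:** By eye in the side and scene views, the bottle, jar and offcut are where they began. The final hand position was about 0.28 m above the bench, touching nothing.

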